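# Stand the tipped lantern back in its tray

### The arm

A 6-joint arm with a two-finger parallel gripper is mounted at the origin on the work surface. World frame = base frame: x ahead of the robot, y to its left, z up, the work surface at z = 0. Lengths are in mm, angles in rad, forces in N, time in s.
With the tool pointing down it reaches from about 350 to 975 mm from the base axis. Payload 7.1 kg.
Tool frame: the origin (TCP) lies on the front face of the gripper's body, between the roots of the fingers; the fingertips stand 80 mm ahead of it and the grasp point (between the pads) lies 61 mm ahead of it (env.tips_ahead is the distance from the TCP to the fingertips, in mm); z points along the fingers, y is the line along which they close (so a half turn about z gives the same grasp; the last joint's range is limited). The gripper opens to 88 mm and grips with 3 to 60 N. Pads are 20 mm wide; open, the fingers measure 115 mm over their backs; the gripper's body (75 mm by 178 mm) begins 61 mm behind the grasp point.
Start: joints at [1.288, 0.423, 1.63, -0, 1.089, -0.019], TCP at [162.938, 603.371, 302.675] pointing down, gripper open.
Joint ranges: [-3, 3], [-0.9, 2.11], [0.09, 2.58], [-1.31, 4.45], [0.11, 2.69], [-2.54, 2.54]. Speed limits (rad/s): [2.39, 2.39, 3.01, 3.14, 3.14, 3.14].

### API

Orientations are given as a unit quaternion [x, y, z, w].
In Python, from station import env, set_gripper, viewer, workorder gives the robot as it stands. Calls block until the motion is done:
- env.reach(position, orientation): joint-space move of the TCP to a pose.
- env.move_l(position, rot=None, rate=150, f_stop=None): straight line of the TCP; rot=None keeps the orientation; rate is the mean speed in mm/s. With f_stop (N) it stops when the force on the tool has changed by that much, and returns True; else False.
- env.move_joints(angles): joint-space move.
- set_gripper(opening): finger opening in mm; the grip force is fixed at half the most; returns when the fingers have stopped.
- env.hold(seconds).
- env.ik(position, orientation): joint angles nearest the present ones, or None.
- env.read_state(): the state.
- viewer.camera(name): name is "scene" or "top" or "wrist"; returns the picture (384x512x3 uint8, blue, green, red); there is no depth.
- viewer.camera_params(name): a dict with "fx", "fy", "cx", "cy" (pixels), "dist" ([k1, k2, p1, p2, k3] as OpenCV has them; the pictures are not rectified), "pose" (4x4, takes a point from camera to world coordinates); the wrist camera has in their place "tool_from_camera" (4x4, takes a point from camera to tool coordinates, whose origin is the TCP and whose axes are the flange's). Camera axes: x right, y up, looking along -z (the intrinsics and any distortion apply to the point x, -y, -z); pixel columns grow to the right and rows downward; lengths in mm; the calibration is good to about 2 mm. A picture is of the moment at which its call begins: read the wrist's pose just before it. camera_params takes no time and is no camera call.
A pose or a line that the arm cannot do raises env.IKError and nothing moves.
- workorder.sign_off(): hands the job in; it is judged then, once.
The state is a dict: "time_s": time; "qpos": joint angles; "dq": joint speeds; "tau": joint torques, N m; "tool_pos": TCP position; "orientation": TCP orientation; "force": force on the tool from outside, world axes, zero at the start; "wrist_torque": the same for the moment, N m; "width": finger opening in mm; "grip_force": force on a finger pad.
Only numpy, scipy, OpenCV 4.12 (cv2) and the standard library are available. Lean on these libraries where they do the work, as an engineer would, in place of code of your own. Each camera call takes 0.05 s, during which the arm holds its last target. There are 200 camera calls.

### The job

The battery lantern has tipped over on the stool. Stand it upright, foot down, on the bare glazed stool top and let go of it for a moment; then take it again from above and set it down gently, still upright and never letting it fall, fully into the square hollow of the tray. Leave the tumbler, flowerpot, plate and spoon as they are.

Things in the scene. Friction and masses are not known exactly. Their poses are not given: they have to be found in the camera images.
- lantern: Black battery lantern, 120 mm tall, 52 x 52 mm square, 0.22 to 0.43 kg. Origin: centre of its foot's underside; x runs foot to head, y and z square to its flat sides. Foot block x 0-44 mm, head block (steel wire loop on its end) 98-120 mm; between them a 40 mm light and corner posts flush with the sides. Lies on its -z side, toggle (look only) up. Any side may face any side of the hollow.
- square_hollow (a point): Floor centre of the empty square hollow (58 x 58 mm, 9 mm deep, rim chamfered, dark felt floor) in a pale wooden block fixed in the tray. Floor 13 mm above the stool top, rim 22 mm. z up; x and y square to its sides: y along the lane, x across it. It may be in the middle or at either end of the lane.
- tray: Dark wooden tray, fixed, 104 mm (x) by 286 mm (y, along the lane), 14 mm side rails. Origin: centre of its underside, at z = 0. Three pale blocks at 90 mm pitch: one square hollow, two round (64 mm across). Gaps along the lane between the seated lantern and its neighbours are only 22 to 35 mm; across the lane both its sides are free.
- tumbler: Ribbed glass tumbler, 105 mm tall, 68 mm across the rim, standing in one round hollow. Origin: centre of its underside; z up. Bystander.
- flowerpot: Orange plastic flowerpot, 85 mm tall, 80 mm across the rim, standing in the other round hollow. Origin: centre of its underside; z up. Bystander.
- plate: White melamine plate, 140 mm across, 15 mm high, lying flat on the stool to the left (+y) of the lantern. Origin: centre of its underside. Bystander.
- spoon: Small wooden spoon, 150 mm long, lying on the stool to the right (-y) of the lantern, handle towards its -x. Bystander.
- stool: Glazed ceramic drum stool, fixed; its flat round top, 570 mm across, is the work surface at z = 0. Origin: centre of the top.

How it is judged:
By the outcome, as a careful person would: the job done as asked, in the order asked, and still so for the second after the job is handed in, with the robot touching nothing.
It also fails if it takes over 56 s, if anything falls off the work surface, if the arm or the gripper's body presses on something with over 40 N, if the wrist force passes 120 N, or if a joint passes its speed limit or range.

## Working session

There is one attempt and no reset: what is moved stays moved. The work goes in short steps, each a Python script; the robot and the scene stay as the last script left them, time stands still between calls to the robot, and variables do not carry over. Pictures are saved under pics/ and viewed, at most 12 in all, crops included, and the job is handed in when it is done.

```bash
ls; mkdir -p pics
python3 - <<'E'
from station import env,viewer
import cv2,numpy as np
s=env.read_state();print(s)
a=viewer.camera("scene");b=viewer.camera("top")
cv2.imwrite("pics/scene0.png",a);cv2.imwrite("pics/top0.png",b)
for n in("scene","top","wrist"):print(n,viewer.camera_params(n))
E
```

```text
pics
{'time_s': 0.0, 'qpos': array([ 1.28799194e+00,  4.23816192e-01,  1.63068317e+00, -1.89860220e-05,
        1.08857236e+00, -1.90173908e-02]), 'dq': array([ 0.00049227,  0.00094803, -0.00079499,  0.00139783, -0.00097159,
       -0.0008517 ]), 'tau': array([ 8.65877828e-04, -5.44637990e+01, -2.73671257e+01,  6.43758383e-02,
        2.28130224e-02, -8.89524836e-05]), 'tool_pos': array([162.83187595, 602.97419805, 301.91967105]), 'orientation': array([ 1.31507023e-01,  9.91314963e-01, -7.32391909e-04, -1.02868795e-04]), 'force': array([-0.04289989, -0.17137227, -0.02769642]), 'wrist_torque': array([-0.00344297,  0.00636466, -0.04374023]), 'grip_force': 0.0, 'width': 87.92530405565257}
scene {'fx': 379.6158229083722, 'fy': 379.6158229083722, 'cx': 250.59329544621147, 'cy': 189.3355491594643, 'dist': array([-0.10839527,  0.        ,  0.        ,  0.        ,  0.        ]), 'pose': array([[-5.50258508e-01, -4.99869989e-01,  6.68838970e-01,
         1.00846089e+03],
       [ 8.34992524e-01, -3.27734021e-01,  4.42015720e-01,
         2.73390636e+02],
       [-1.74910823e-03,  8.01698451e
[... 518 characters left out ...]
e-04,  6.93058538e-02,  9.97595047e-01,
         9.16964065e+02],
       [ 0.00000000e+00,  0.00000000e+00,  0.00000000e+00,
         1.00000000e+00]])}
wrist {'fx': 301.2507983035871, 'fy': 301.2507983035871, 'cx': 254.33446159178555, 'cy': 186.58499777701593, 'dist': array([-0.0693215,  0.       ,  0.       ,  0.       ,  0.       ]), 'tool_from_camera': array([[ 2.87914869e-04,  9.63671213e-01,  2.67091203e-01,
         7.31675442e+01],
       [ 9.99999944e-01, -3.22526146e-04,  8.57171989e-05,
         1.44079770e-01],
       [ 1.68747093e-04,  2.67091163e-01, -9.63671252e-01,
        -8.26340725e+01],
       [ 0.00000000e+00,  0.00000000e+00,  0.00000000e+00,
         1.00000000e+00]])}
```

View pics/top0.png

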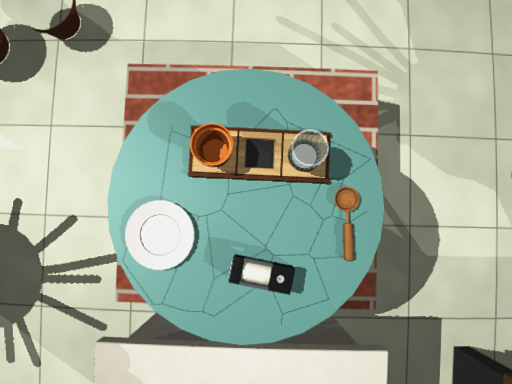

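View pics/scene0.png

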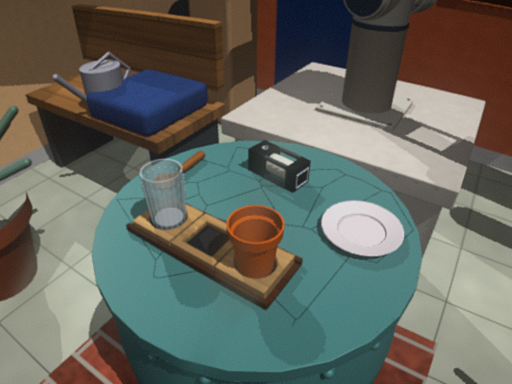

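The top view shows the lantern at about (262,274), lying with its head to the left (+y) and its longer foot block to the right. The empty square hollow is mid-lane at (259,152), with the pot at (211,145) and the tumbler at (309,150). Next I'll get rough positions and take wrist views of both places.

```bash
cat > h.py <<'E'
from station import env,set_gripper,viewer
import cv2,numpy as np
from scipy.spatial.transform import Rotation as R
def ray(name,uv,pose=None):
    p=viewer.camera_params(name)
    K=np.array([[p['fx'],0,p['cx']],[0,p['fy'],p['cy']],[0,0,1]])
    n=cv2.undistortPoints(np.array(uv,float).reshape(-1,1,2),K,p['dist']).reshape(-1,2)
    T=p['pose'] if name!='wrist' else pose@p['tool_from_camera']
    d=np.c_[n[:,0],-n[:,1],-np.ones(len(n))]@T[:3,:3].T
    return T[:3,3],d/np.linalg.norm(d,axis=1)[:,None]
def plane(name,uv,z,pose=None):
    o,d=ray(name,uv,pose);return o+d*((z-o[2])/d[:,2])[:,None]
def tri(rays):  # [(o,d)] single rays -> point, residual
    A=[np.eye(3)-np.outer(d,d) for o,d in rays];b=sum(a@o for a,(o,d) in zip(A,rays))
    p=np.linalg.solve(sum(A),b);return p,max(np.linalg.norm(a@(p-o)) for a,(o,d) in zip(A,rays))
def tool():
    s=env.read_state();T=np.eye(4);T[:3,:3]=R.from_quat(s['orientation']).as_matrix();T[:3,3]=s['tool_pos'];return T
def quat(z,x):  # tool z dir, tool x dir
    z=np.array(z,float);z/=np.linalg.norm(z);x=np.array(x,float);x-=z*(x@z);x/=np.linalg.norm(x)
    return R.from_matrix(np.c_[x,np.cross(z,x),z]).as_quat()
def shot(fn):
    T=tool();im=viewer.camera("wrist");cv2.imwrite(f"pics/{fn}.png",im);np.save(f"pics/{fn}.npy",T);return im,T
E
cat > m1.py <<'E'
from h import *
b=cv2.imread("pics/top0.png");g=b.max(2)
for nm,(x0,y0,x1,y1),z in(("lantern",(222,245,303,302),52),("hollow",(240,130,280,175),13)):
    m=np.zeros_like(g);m[y0:y1,x0:x1]=(g[y0:y1,x0:x1]<60)*255
    c=max(cv2.findContours(m,0,2)[0],key=cv2.contourArea);r=cv2.minAreaRect(c);bx=cv2.boxPoints(r)
    print(nm,r);print(plane("top",bx,z).round(1).tolist(),plane("top",[r[0]],z).round(1))
m=((b[...,2]>b[...,0]+40)&(g<210)).astype(np.uint8)*255;
tr=m.copy();tr[:115]=0;tr[190:]=0;tr[:,:180]=0;tr[:,340:]=0
c=max(cv2.findContours(tr,0,2)[0],key=cv2.contourArea);r=cv2.minAreaRect(c);print("tray",r,plane("top",cv2.boxPoints(r),20).round(0).tolist())
E
python3 m1.py
```

```text
lantern ((261.923095703125, 273.8846130371094), (62.16880798339844, 28.43683624267578), 11.309932708740234)
[[423.0, 26.9, 52.0], [476.2, 17.9, 52.0], [456.4, -98.8, 52.0], [403.2, -89.6, 52.0]] [[439.8 -35.9  52. ]]
hollow ((259.0050048828125, 152.9002685546875), (27.365816116333008, 27.565567016601562), 2.8624050617218018)
[[650.2, 4.1, 13.0], [706.5, 3.1, 13.0], [705.3, -52.4, 13.0], [649.1, -51.0, 13.0]] [[677.7 -24.   13. ]]
tray ((259.24273681640625, 152.52403259277344), (140.22352600097656, 52.57163619995117), 2.7927024364471436) [[627.0, 117.0, 20.0], [734.0, 116.0, 20.0], [728.0, -167.0, 20.0], [622.0, -164.0, 20.0]]
```

```bash
cat > m2.py <<'E'
from h import *
def views(tag,c,xd,sh,z):
    for i,s in enumerate(sh):
        env.reach([c[0]+s*xd[0],c[1]+s*xd[1],z],quat([0,0,-1],[xd[0],xd[1],0]));env.hold(.3)
        shot(f"{tag}{i}")
u=np.array([.167,.986])
G=np.array([430,-94])+u*108
for a in(10,20,30,45):
    al=np.radians(a);o=[]
    for ph in(0,30,60,90):
        t=al-np.radians(ph)   # lean
        z=np.array([-np.sin(t)*u[0],-np.sin(t)*u[1],-np.cos(t)]);x=np.array([np.cos(t)*u[0],np.cos(t)*u[1],-np.sin(t)])
        p=np.array([*G,30+ph])-61*z
        q=env.ik(p,quat(z,x));o.append(None if q is None else np.round(q,2).tolist())
    print(a,o)
for s in(1,-1):print(env.ik([678,-24,130],quat([0,0,-1],[0,s,0])))
views("lan",np.array([440,-36]),u,(-50,30),240)
views("hol",np.array([678,-24]),np.array([0,1.]),(-40,40),260)
a=[cv2.imread(f"pics/{n}.png") for n in("lan0","lan1","hol0","hol1")]
cv2.imwrite("pics/mos.png",cv2.resize(np.vstack([np.hstack(a[:2]),np.hstack(a[2:])]),(800,600),interpolation=3))
print(env.read_state()['time_s'])
E
python3 m2.py
```

```text
10 [[0.11, 0.58, 2.09, -0.33, 0.54, 0.56], [-0.22, 0.53, 2.13, 0.65, 0.6, -0.62], [-0.49, 0.67, 2.09, 1.0, 1.04, -1.14], [-0.62, 0.91, 2.0, 1.09, 1.5, -1.36]]
20 [[0.21, 0.62, 2.05, -0.53, 0.67, 0.83], [-0.11, 0.5, 2.13, 0.35, 0.53, -0.25], [-0.42, 0.58, 2.11, 0.92, 0.9, -1.0], [-0.59, 0.8, 2.03, 1.07, 1.36, -1.28]]
30 [[0.29, 0.68, 2.01, -0.66, 0.82, 1.0], [0.0, 0.5, 2.11, -0.0, 0.53, 0.17], [-0.33, 0.51, 2.12, 0.79, 0.77, -0.81], [-0.55, 0.7, 2.06, 1.03, 1.22, -1.2]]
45 [[0.4, 0.79, 1.93, -0.75, 1.06, 1.16], [0.16, 0.53, 2.07, -0.41, 0.66, 0.67], [-0.17, 0.45, 2.12, 0.46, 0.62, -0.38], [-0.46, 0.56, 2.1, 0.93, 1.01, -1.01]]
[-5.29249921e-02  7.09993642e-01  1.58653748e+00 -4.44089210e-16
  8.45061536e-01 -5.29249921e-02]
None
5.9083
```

View pics/mos.png

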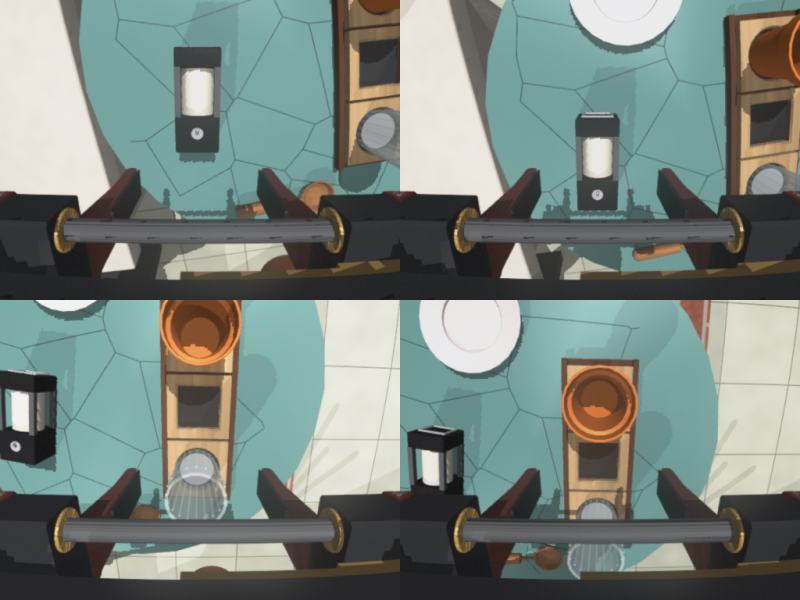

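The mosaic shows the lantern upright in the wrist frame, with its foot and toggle at the bottom (lan0: toggle near mosaic (197,133), corners about (175,48) to (219,152)). The hollow is clear in hol0 at about (198,401). In hol1 the pot partly overlaps it.

```bash
cat > m3.py <<'E'
from h import *
def quad(im,box,th):
    x0,y0,x1,y1=box;g=im.max(2);m=np.zeros_like(g);m[y0:y1,x0:x1]=(g[y0:y1,x0:x1]<th)*255
    m=cv2.morphologyEx(m,cv2.MORPH_CLOSE,np.ones((25,25)))if th>65 else m
    c=max(cv2.findContours(m,0,2)[0],key=cv2.contourArea);return cv2.minAreaRect(c),c
def ext(c): # tl,tr,br,bl
    c=c.reshape(-1,2).astype(float);return np.array([c[np.argmin(c@v)] for v in([1,1],[-1,1],[-1,-1],[1,-1])])+.5*np.array([[-1,-1],[1,-1],[1,1],[-1,1]])*0
ims={n:(cv2.imread(f"pics/{n}.png"),np.load(f"pics/{n}.npy")) for n in("lan0","lan1","hol0","hol1")}
C={}
for n,box in(("lan0",(210,45,295,210)),("lan1",(215,130,300,285))):
    im,T=ims[n];r,c=quad(im,box,62);C[n]=ext(c);print(n,r,C[n].tolist());print(plane("wrist",C[n],52,T).round(1).tolist())
    x0,y0=box[:2];# toggle: bright blob in lower third
    g=im.max(2)
    ys=slice(155,200) if n=="lan0" else slice(235,262)
    xs=slice(240,270) if n=="lan0" else slice(240,268)
    yy,xx=np.nonzero(g[ys,xs]>110);tg=[xx.mean()+xs.start,yy.mean()+ys.start];print("tog",tg,len(xx));C[n+"t"]=tg
f=lambda n,p:(lambda o,d:(o,d[0]))(*ray("wrist",[p],ims[n][1]))
for k in(2,3):print("foot corner",tri([f("lan0",C["lan0"][k]),f("lan1",C["lan1"][k])]))
print("toggle",tri([f("lan0",C["lan0t"]),f("lan1",C["lan1t"])]))
im,T=ims["hol0"];r,c=quad(im,(215,85,290,170),65);e=ext(c);print("hol0",r,e.tolist(),plane("wrist",e,13,T).round(1).tolist(),plane("wrist",[r[0]],13,T))
b=cv2.imread("pics/top0.png");r2,c2=quad(b,(240,130,280,175),60);o,d=ray("top",[r2[0]])
print("holctr",tri([(o,d[0]),f("hol0",r[0])]))
et=ext(c2);o,d=ray("top",et)   # top: up=+x,left=+y ; wrist: up=+y,right=+x
for i,j in((0,1),(1,2),(2,3),(3,0)):print(tri([f("hol0",e[j]),(o,d[(j+3)%4])]))
big=lambda n,x,y:cv2.resize(ims[n][0][y:y+150,x:x+133],(400,450),interpolation=2)
cv2.imwrite("pics/crop.png",np.hstack([big("lan0",190,50),big("hol0",190,60)]))
E
python3 m3.py
```

```text
lan0 ((238.5, 85.0), (2.0, 15.0), 90.0) [[231.0, 85.0], [246.0, 85.0], [246.0, 85.0], [231.0, 86.0]]
[[426.6, 5.8, 52.0], [439.3, 3.6, 52.0], [439.3, 3.6, 52.0], [426.4, 5.0, 52.0]]
tog [np.float64(252.0257731958763), np.float64(170.66494845360825)] 194
lan1 ((252.0, 260.0), (16.0, 48.0), 90.0) [[228.0, 253.0], [276.0, 253.0], [275.0, 267.0], [228.0, 266.0]]
[[407.0, -72.4, 52.0], [454.2, -80.4, 52.0], [450.9, -95.9, 52.0], [404.2, -86.8, 52.0]]
tog [np.float64(252.39102564102564), np.float64(248.96153846153845)] 156
foot corner (array([448.2739757 ,  -5.61518684, 203.73357418]), np.float64(6.27146484983759))
foot corner (array([434.61153579,  -4.3498289 , 199.29828701]), np.float64(1.4797129825677233))
toggle (array([431.86872517, -71.21048236,  53.68724472]), np.float64(0.04346385135210304))
hol0 ((253.75405883789062, 122.85430145263672), (50.14732360839844, 22.71346092224121), 1.5911403894424438) [[229.0, 111.0], [279.0, 113.0], [269.0, 128.0], [229.0, 129.0]] [[650.2, 1.7, 13.0], [703.6, -0.4, 13.0], [693.1, -16.3, 13.0], [649.8, -17.4, 13.0]] [[676.59305341 -10.8439604   13.        ]]
holctr (array([678.54358015, -18.09475038,  -5.11649339]), np.float64(6.431293062410901))
(array([7.01995081e+02, 4.38490722e-01, 3.16157386e+01]), np.float64(0.2932153199993795))
(array([698.22549546, -34.20873694,   9.99085743]), np.float64(18.285715741935327))
(array([650.38708389, -36.09362636, -17.95489738]), np.float64(16.444891895544355))
(array([650.14567023,   2.54022708,  14.96609524]), np.float64(0.8472481601108582))
```

View pics/crop.png

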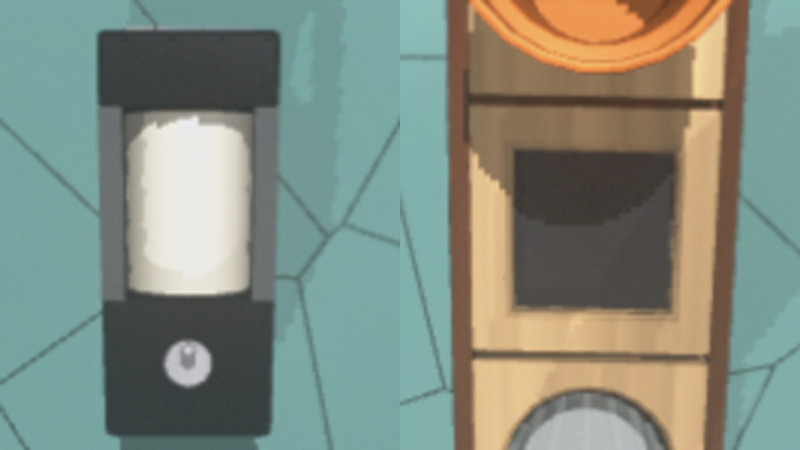

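The crop shows clean outlines: lantern corners in lan0 at about (223,60), (283,60), (280,195) and (225,195), and the hollow floor in hol0 at about (228,110) to (282,163). I'm refining the masks because the felt and posts are lighter than my threshold. The toggle triangulates at z=53.7, which is consistent with a 52 mm top.

```bash
cat > m4.py <<'E'
from h import *
ims={n:(cv2.imread(f"pics/{n}.png"),np.load(f"pics/{n}.npy")) for n in("lan0","lan1","hol0","hol1")}
ims["top"]=(cv2.imread("pics/top0.png"),None)
def ext(m):
    c=max(cv2.findContours(m,0,2)[0],key=cv2.contourArea).reshape(-1,2).astype(float)
    s=np.array([[1,1],[-1,1],[-1,-1],[1,-1]]);return np.array([c[np.argmin(c@v)] for v in s])
def mask(n,box,th):
    im=ims[n][0].astype(int);x0,y0,x1,y1=box;m=np.zeros(im.shape[:2],np.uint8)
    w=im[y0:y1,x0:x1];m[y0:y1,x0:x1]=((w.max(2)<th)&(w.max(2)-w.min(2)<22))*255
    return cv2.morphologyEx(m,cv2.MORPH_OPEN,np.ones((3,3)))
f=lambda n,p:(lambda o,d:(o,d[0]))(*ray("top" if n=="top" else "wrist",[p],ims[n][1]))
L0=ext(mask("lan0",(210,45,300,215),125));L1=ext(mask("lan1",(215,130,300,280),125))
P=plane("wrist",L0,52,ims["lan0"][1])
print(L0.tolist(),L1.tolist());print(P.round(1).tolist(),[np.linalg.norm(P[i]-P[i-1]).round(1) for i in range(4)])
for k in(2,3):print("foot",tri([f("lan0",L0[k]),f("lan1",L1[k])]))
u=P[0]+P[1]-P[2]-P[3];u/=np.linalg.norm(u);print("u",u,"foot mid",(P[2]+P[3])/2,"head mid",(P[0]+P[1])/2)
H0=ext(mask("hol0",(210,90,300,180),95));Ht=ext(mask("top",(240,130,282,175),95))
# the same corners: wrist up=+y,right=+x ; top up=+x,left=+y
Q=plane("wrist",H0,13,ims["hol0"][1]);Qt=plane("top",Ht,13)
print("hol0",H0.tolist(),Q.round(1).tolist(),Q.mean(0),"top",Qt.round(1).tolist(),Qt.mean(0))
t=[tri([f("hol0",H0[j]),f("top",Ht[(j+[0,0,0,0][j]+k)%4])]) for k in(1,) for j in range(4)]
for x in t:print(x)
e=np.arctan2(*(Q[0]+Q[1]-Q[2]-Q[3])[:2]);print("yaw of y-axis",-e)
E
python3 m4.py
```

```text
[[224.0, 60.0], [282.0, 61.0], [278.0, 194.0], [225.0, 192.0]] [[229.0, 146.0], [277.0, 147.0], [276.0, 268.0], [228.0, 269.0]]
[[424.5, 26.8, 52.0], [472.7, 17.9, 52.0], [452.0, -97.7, 52.0], [403.3, -87.5, 52.0]] [np.float64(116.3), np.float64(49.0), np.float64(117.4), np.float64(49.8)]
foot (array([451.87984097, -98.13238918,  50.54838619]), np.float64(0.2029959288105151))
foot (array([404.92863107, -85.14951716,  60.76834133]), np.float64(0.29914945084772177))
u [0.17898556 0.9838517  0.        ] foot mid [427.67269023 -92.62561038  52.        ] head mid [448.59176435  22.36280893  52.        ]
hol0 [[228.0, 110.0], [280.0, 111.0], [278.0, 162.0], [229.0, 161.0]] [[649.1, 2.7, 13.0], [704.6, 1.7, 13.0], [703.6, -53.7, 13.0], [649.1, -52.6, 13.0]] [676.59150043 -25.45941712  13.        ] top [[705.4, 1.1, 13.0], [702.9, -51.7, 13.0], [649.8, -51.0, 13.0], [650.2, 3.4, 13.0]] [677.08547603 -24.55972779  13.        ]
(array([665.30046901, -18.23113255, 220.46334769]), np.float64(25.38844672983056))
(array([ 757.29904799,  -48.35128218, -743.62355145]), np.float64(33.0207394394627))
(array([656.77768821,  -8.2507015 , 206.43969416]), np.float64(32.37007712794082))
(array([665.63077589,  -6.84177276, 235.66638516]), np.float64(4.545921963542173))
yaw of y-axis -0.009764112655623335
```

Both views agree on the hollow to within 1 mm, at (676.8,-25.0). The lantern's size and axis also check out (118x50 px-measured against 120x52). Next I'll grasp near the head with the tool leaning 30° towards it.

```bash
cat > g1.py <<'E'
from h import *
exec(open("m4.py").read().split("L0=ext")[0].split("from h import *")[1])
H0=ext(mask("hol0",(210,90,300,180),95));Ht=ext(mask("top",(240,130,282,175),95))
print("hollow tri",[tri([f("hol0",H0[j]),f("top",Ht[(j+3)%4])])[0].round(1).tolist() for j in range(4)])
u=np.array([.177,.984,0]);foot=np.array([427.5,-94,0]);k=np.array([0,0,1.])
G=foot+100*u
def pose(ph,zg,back=0,a=30):
    t=np.radians(a-ph);z=-np.sin(t)*u-np.cos(t)*k;x=np.cos(t)*u-np.sin(t)*k
    return G+zg*k-(61+back)*z,quat(z,x)
if __name__=="__main__":
    env.reach(*pose(0,30,180));env.move_l(pose(0,30)[0],rate=120)
    set_gripper(0);s=env.read_state();print(s['width'],s['grip_force'],s['tool_pos'],pose(0,30)[0])
    env.move_l(pose(0,50)[0],rate=50)
    s=env.read_state();print(s['force'],s['wrist_torque'],s['width'],s['time_s'])
    env.hold(.3);a=viewer.camera("scene");cv2.imwrite("pics/s1.png",a)
    cv2.imwrite("pics/s1c.png",cv2.resize(a[90:260,190:400],(630,510),interpolation=2))
E
python3 g1.py
```

```text
hollow tri [[649.5, 3.1, 18.5], [704.4, 1.4, 17.5], [702.4, -51.9, 19.4], [649.3, -51.2, 18.6]]
51.97086944682518 29.9993696808815 [450.6277406   34.44723226  82.87877042] [450.5985      34.412       82.82754963]
[ 0.30563183 -0.09701648 -2.55856637] [ 0.5170935  -0.07927232 -0.01092945] 51.718768916765576 9.675
```

View pics/s1c.png

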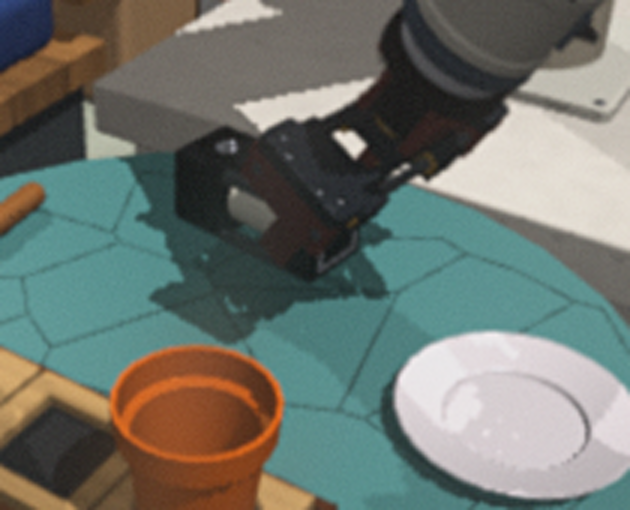

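The lantern is held and lifted (about 0.26 kg), roughly level, with the foot at upper left. Now I'll rotate it upright in the air, then check before lowering.

```bash
cat > g2.py <<'E'
from g1 import *
zs=lambda ph:100*np.sin(np.radians(ph))+30*np.cos(np.radians(ph))+20
for ph in range(15,91,15):
    p,q=pose(ph,zs(ph));env.move_l(p,q,rate=60)
env.hold(.3);s=env.read_state();print(s['force'],s['wrist_torque'],s['width'],s['time_s'],s['tool_pos'],pose(90,120)[0])
a=viewer.camera("scene");cv2.imwrite("pics/s2.png",a);b,T=shot("w2")
cv2.imwrite("pics/s2c.png",np.hstack([cv2.resize(a[60:260,190:340],(400,533),interpolation=2),cv2.resize(b,(400,533))]))
E
python3 g2.py
```

```text
hollow tri [[649.6, 2.9, 18.5], [704.4, 1.2, 17.9], [702.3, -52.0, 20.6], [649.4, -51.3, 19.1]]
[-0.04054893  0.32835185 -2.34842322] [-0.82446546  0.19205258  0.0134067 ] 52.11384364519925 13.6417 [436.0256266  -47.22075451 151.19203143] [435.84952372 -47.58230884 150.5       ]
```

View pics/s2c.png

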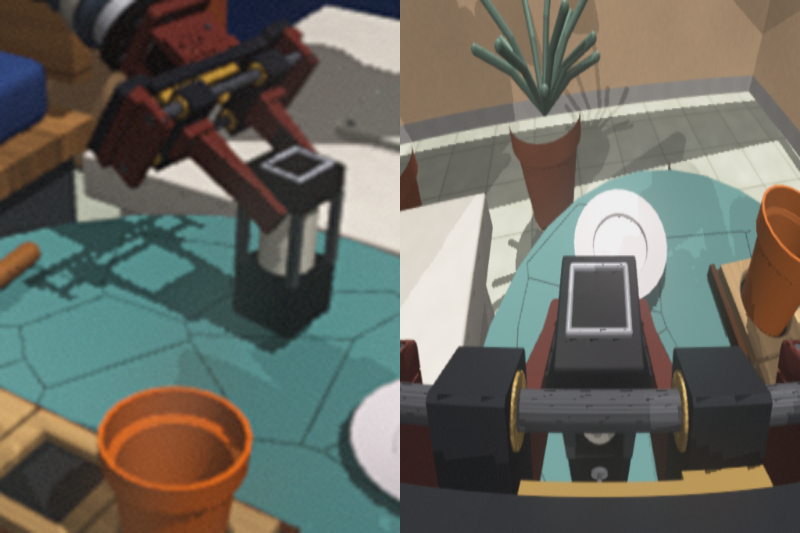

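The lantern hangs upright with the foot clear of the stool. The wire loop is a low frame on its top. Next: lower to contact, let go, back off.

```bash
cat > g3.py <<'E'
from g1 import *
env.move_l(pose(90,105)[0],rate=60)
r=env.move_l(pose(90,96)[0],rate=12,f_stop=3)
s=env.read_state();p=s['tool_pos'];print(r,p-pose(90,100)[0],s['force'],s['time_s'])
set_gripper(86);env.hold(.2)
env.move_l(p+pose(90,100,110)[0]-pose(90,100)[0],rate=120)
env.hold(.5);a=viewer.camera("scene");b=viewer.camera("top");cv2.imwrite("pics/s3.png",a);cv2.imwrite("pics/t3.png",b)
print(env.read_state()['time_s'])
cv2.imwrite("pics/s3c.png",np.hstack([cv2.resize(a[60:260,190:340],(400,533),interpolation=2),cv2.resize(b[190:323,200:300],(400,533),interpolation=2)]))
E
python3 g3.py
```

```text
hollow tri [[649.6, 3.3, 17.7], [704.6, 1.6, 15.9], [702.6, -51.9, 17.5], [649.4, -51.0, 17.4]]
True [ 0.28284011 -0.09712653  1.03959206] [ 1.06388896 -1.49110888  3.91918028] 14.6
17.175
```

View pics/s3c.png

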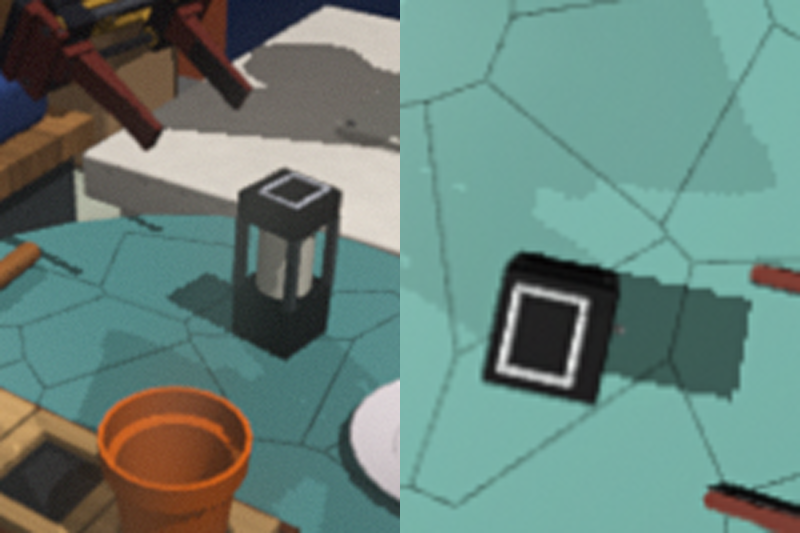

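The lantern stands free and upright on the bare stool. Next I'll come in above it and measure the top from the wrist camera, cross-checking against the top and scene views.

```bash
cat > g4.py <<'E'
from g1 import *
p=env.read_state()['tool_pos'];env.move_l(p+[0,0,110],rate=200)
C=np.array([446,8.3]);q=quat([0,0,-1],u);env.reach([*C,290],q);env.hold(.3)
im,T=shot("w4");print(T[:3,3],env.read_state()['time_s'])
def ring(im,box):
    x0,y0,x1,y1=box;w=im[y0:y1,x0:x1].astype(int)
    m=((w.min(2)>105)&(w.max(2)-w.min(2)<30)).astype(np.uint8)*255
    c=max(cv2.findContours(m,0,2)[0],key=cv2.contourArea);r=cv2.minAreaRect(c)
    return np.array(r[0])+[x0,y0],r[1],r[2],cv2.boxPoints(r)+[x0,y0]
f=lambda n,p,T=None:(lambda o,d:(o,d[0]))(*ray(n,[p],T))
rt=ring(cv2.imread("pics/t3.png"),(218,248,258,295));rs=ring(cv2.imread("pics/s3.png"),(278,118,320,140))
g=im.copy();rw=ring(im,(200,130,310,250))
print(rt[:3],rs[:3],rw[:3])
print("kin",G+4*u,"top",plane("top",[rt[0]],121),"wrist",plane("wrist",[rw[0]],121,T))
print("tri",tri([f("top",rt[0]),f("scene",rs[0])]),tri([f("top",rt[0]),f("wrist",rw[0],T)]))
B=plane("wrist",rw[3],121,T);print(B.round(1).tolist())
cv2.imwrite("pics/w4c.png",cv2.resize(im,(512,384)))
E
python3 g4.py
```

```text
hollow tri [[649.6, 3.3, 17.7], [704.6, 1.6, 15.9], [702.6, -51.9, 17.5], [649.4, -51.0, 17.4]]
[445.92854633   7.47840702 289.5788057 ] 19.275
(array([235.2307663 , 273.34615326]), (19.41549301147461, 22.945585250854492), 11.309932708740234) (array([298.5, 128.5]), (21.0, 41.0), 90.0) (array([255., 186.]), (36.0, 46.0), 90.0)
kin [445.908   8.336   0.   ] top [[446.7201033   12.40219517 121.        ]] wrist [[446.91442473  11.38447956 121.        ]]
tri (array([448.36398335,  10.09999752, 125.63077065]), np.float64(2.41423880241288)) (array([447.07665266,  12.28281726, 124.30479664]), np.float64(0.00047858018414973175))
[[430.5, 30.5, 121.0], [469.0, 23.5, 121.0], [463.9, -8.4, 121.0], [424.1, -1.2, 121.0]]
```

View pics/w4c.png

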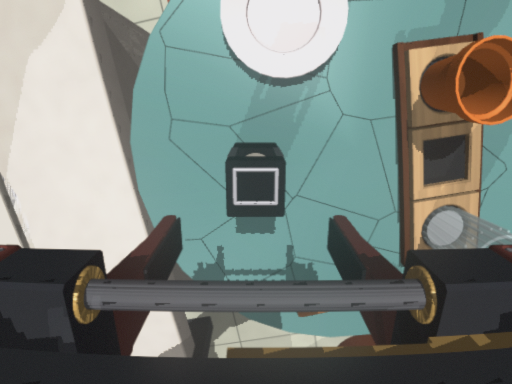

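The wrist view shows the loop centred near (255,186) and the lantern's near silhouette edge at row ~216, with the tool well aligned. I'll use that silhouette edge at z=120 to locate the lantern along the lane direction, then grasp the head from above, lift and carry it over the hollow.

```bash
cat > g5.py <<'E'
from g1 import *
im=cv2.imread("pics/w4.png");T=np.load("pics/w4.npy")
g=cv2.GaussianBlur(im,(3,3),0).max(2).astype(int)
row=np.median([205+np.argmax(np.diff(g[205:230,c])) +.5 for c in range(235,278)])
cl=np.median([215+np.argmin(np.diff(g[r,215:240]))+.5 for r in range(185,210)]);cr=np.median([270+np.argmax(np.diff(g[r,270:300]))+.5 for r in range(185,210)])
e=plane("wrist",[[(cl+cr)/2,row]],120,T)[0];Cw=e+26*u
w=plane("wrist",[[cl,200],[cr,200]],120,T);print(row,cl,cr,"C",Cw,"width",np.linalg.norm(w[0]-w[1]))
np.save("pics/C.npy",Cw)
assert np.linalg.norm(Cw[:2]-[446.4,10])<4
q=quat([0,0,-1],u)
env.move_l([Cw[0],Cw[1],200],q,rate=120);env.move_l([Cw[0],Cw[1],169],rate=80,f_stop=5)
set_gripper(0);s=env.read_state();p=s['tool_pos'];print(p,s['width'],s['grip_force'],s['force'])
env.move_l([p[0],p[1],p[2]+40],rate=60)
env.move_l([p[0],p[1],p[2]+145],rate=150)
h=np.array([.0145,1,0]);env.move_l([676.5,-25,p[2]+145],quat([0,0,-1],h),rate=140)
np.save("pics/zg.npy",p[2]);env.hold(.3)
s=env.read_state();print(s['force'],s['width'],s['tool_pos'],s['time_s'])
a=viewer.camera("scene");b=viewer.camera("top");w,_=shot("w5");cv2.imwrite("pics/s5.png",a);cv2.imwrite("pics/t5.png",b)
cv2.imwrite("pics/s5c.png",np.hstack([cv2.resize(a[20:290,120:330],(400,514),interpolation=2),cv2.resize(w,(400,514))]))
E
python3 g5.py
```

```text
hollow tri [[649.5, 3.0, 18.7], [704.4, 1.4, 17.8], [702.3, -51.9, 19.7], [649.3, -51.2, 18.8]]
216.5 236.5 274.5 C [446.87244617   8.76810083 120.        ] width 33.45241716620068
[446.94608824   8.76478966 169.15452805] 51.57092569427009 30.0003182888031 [-1.88194119 -0.66411491  3.51465627]
[-0.9089341  -0.16137806 -1.5921967 ] 51.3062754152188 [676.36663016 -24.96788367 314.3264239 ] 25.1083
```

View pics/s5c.png

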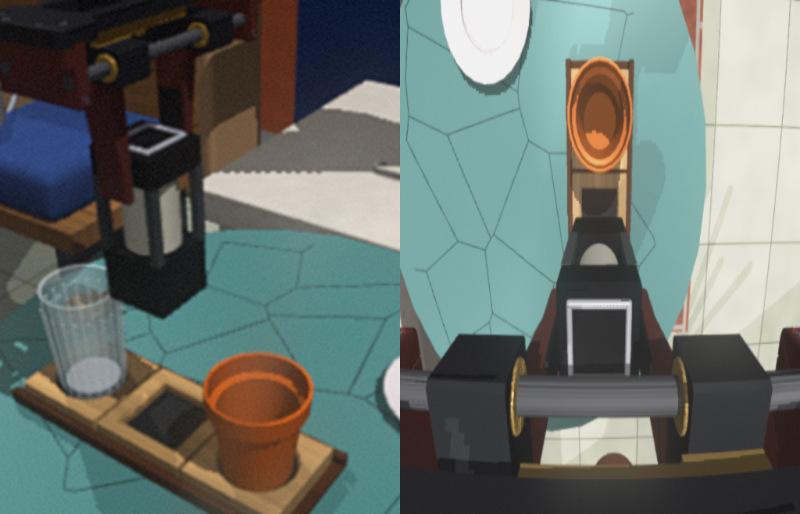

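The lantern is held upright over the lane, aligned with the hollow and clear above the pot and tumbler. The wrist-edge position of 8.8 agrees with the kinematic 8.3. Lowering it gently now.

```bash
cat > g6.py <<'E'
from h import *
zg=float(np.load("pics/zg.npy"))
X,Y=676.6,-25.2
env.move_l([X,Y,zg+35],rate=100);env.move_l([X,Y,zg+25],rate=40);env.hold(.2)
r=env.move_l([X,Y,zg+11],rate=12,f_stop=3)
s=env.read_state();print(r,"foot z",s['tool_pos'][2]-zg,s['tool_pos'],s['force'],s['wrist_torque'],s['time_s'])
a=viewer.camera("scene");cv2.imwrite("pics/s6.png",a)
cv2.imwrite("pics/s6c.png",cv2.resize(a[90:300,120:310],(540,597),interpolation=2))
E
python3 g6.py
```

```text
True foot z 13.056239305509422 [676.5171113  -25.18780127 182.21076736] [-0.68565334  0.07849887  4.77230914] [-0.0873931   0.1072481   0.01608623] 28.025
```

View pics/s6c.png

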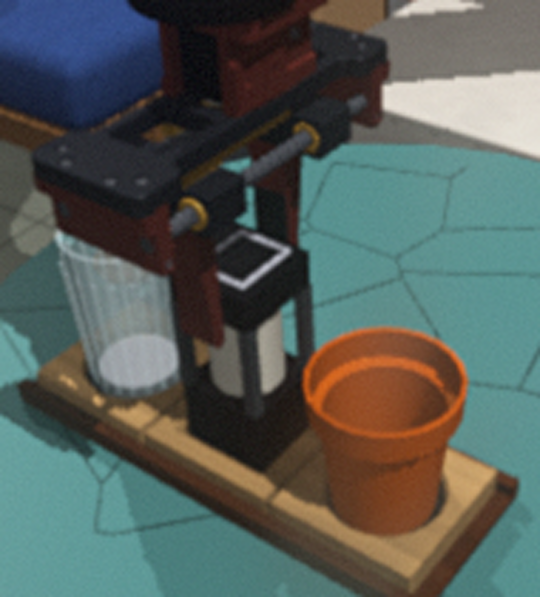

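It stopped with the foot at 13.06 mm, which is the hollow's floor, so it is fully seated. Releasing and backing straight up.

```bash
cat > g7.py <<'E'
from h import *
set_gripper(86);env.hold(.2)
p=env.read_state()['tool_pos'];env.move_l(p+[0,0,50],rate=60);env.move_l(p+[0,0,190],rate=150)
env.reach([450,60,380],env.read_state()['orientation']);env.hold(.5)
a=viewer.camera("scene");b=viewer.camera("top");cv2.imwrite("pics/s7.png",a);print(env.read_state()['time_s'])
cv2.imwrite("pics/s7c.png",np.hstack([a[60:330,100:430],cv2.resize(b[60:330,90:400],None,fx=1,fy=1)]))
E
python3 g7.py
```

```text
32.6083
```

View pics/s7c.png

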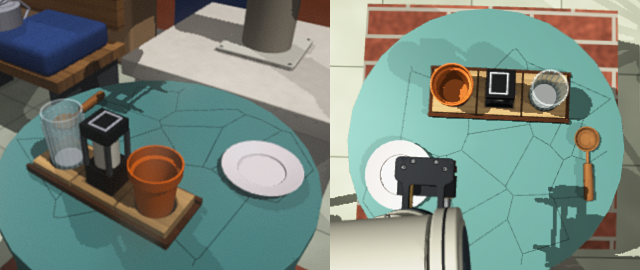

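The lantern stands upright in the square hollow, and the pot, tumbler, plate and spoon look unmoved. The arm is well clear.

```bash
python3 -c "
from station import workorder
print(workorder.sign_off())"
```

```text
the job is handed in; nothing more can be done
None
```

The lantern was stood upright on the bare stool top and released, then regrasped from above and set fully into the tray's square hollow; the job was handed in at about 33 s, and in the last pictures the tumbler, flowerpot, plate and spoon look unmoved.

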